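Make up the pump repair kit

TASK

Make up the pump repair kit in the steel tray: lay the white tee in the largest pocket, the black capacitor in the long narrow pocket, the grey straight coupling in the short rectangular pocket and the cream cap, mouth up, in the round pocket, each resting flat on its pocket's floor. The white union (the short pipe with a collar round its middle) and the white elbow do not belong to the kit: leave them where they lie.

Things in the scene. Friction and masses are not known exactly. Their poses are not given: they have to be found in the camera images.
- tee: White plastic pipe tee lying flat, 62 (x) x 82 (y) x 41 mm high, mass about 50 g. Origin: centre of the 62 x 82 mm outline, on the underside; z up. The straight run lies along y, the side branch points along +x or -x at y = 0. Grip across x at the origin (62 mm wide), fingers about half-way up.
- coupling_mid (a point): Grey plastic straight coupling, a short pipe flared at both ends, lying on its side: 37 (x) x 54 (y) x 36 mm high, mass about 40 g. This point is its middle, on its axis, 18 mm above what it lies on; the pipe's axis is y. Grip across x.
- cap: Cream plastic pipe cap standing with its open mouth up, a round cup 46 mm across, 33 mm high, mass about 30 g. Origin: centre of its underside; z up. Grip across any diameter.
- capacitor_mid (a point): Black cylindrical start capacitor lying on its side: 81 (x) x 36 (y) x 35 mm high, mass about 90 g; two thin terminals at its +x end are included in the 81 mm. This point is the middle, on its axis, 17.5 mm above what it lies on; the cylinder's axis is x. It can roll. Grip across y.
- union_fitting: A look-alike that does not belong to the kit. White plastic union: a short pipe lying on its side with one thick collar round the middle, 40 x 51 x 40 mm. Origin: centre of its underside.
- elbow: A look-alike that does not belong to the kit. White plastic bend (90 degree elbow) lying flat, 79 x 79 x 50 mm. Origin: centre of its underside.
- pocket_large: Insert with the largest pocket, for the tee. Fixed flat black insert, pale pocket floor, 100 (x) x 120 (y) x 11 mm in a shallow steel tray (rim no higher). Origin: centre of its underside, 4 mm above the table; z up. Pocket centred, floor 3 mm and rim 11 mm above the origin. Pocket 80 (x) x 100 (y) mm.
- pocket_long: Insert with the long narrow pocket, for the capacitor. Fixed flat black insert, pale pocket floor, 100 (x) x 120 (y) x 11 mm in a shallow steel tray (rim no higher). Origin: centre of its underside, 4 mm above the table; z up. Pocket centred, floor 3 mm and rim 11 mm above the origin. Pocket 53 (x) x 98 (y) mm, so the capacitor's axis goes along the insert's y.
- pocket_short: Insert with the short rectangular pocket, for the coupling. Fixed flat black insert, pale pocket floor, 100 (x) x 120 (y) x 11 mm in a shallow steel tray (rim no higher). Origin: centre of its underside, 4 mm above the table; z up. Pocket centred, floor 3 mm and rim 11 mm above the origin. Pocket 54 (x) x 71 (y) mm, so the coupling's axis goes along the insert's y.
- pocket_round: Insert with the round pocket, for the cap. Fixed flat black insert, pale pocket floor, 100 (x) x 120 (y) x 11 mm in a shallow steel tray (rim no higher). Origin: centre of its underside, 4 mm above the table; z up. Pocket centred, floor 3 mm and rim 11 mm above the origin. Pocket 63 mm across.
Things that resemble listed ones, but are neither listed nor needed, are in the scene too. What is shaped like the part that bears coupling_mid but pink is not meant.

How it is judged (in metres and radians):
At the end, for the whole second after the job is handed in: Each of the four parts lies at rest on the floor of its own pocket, its middle within 14 mm (level distance) of the pocket's middle and no more than 4 mm above its seated height; tee and cap are within 0.15 rad of upright (cap mouth up); union and elbow are within 25 mm of where they started (horizontal distance between tee and pocket_large below 0.014 m and z of tee in the frame of pocket_large below 0.007 m and linear speed of each of tee, capacitor, coupling, cap below 0.02 m/s and angular speed of each of tee, capacitor, coupling, cap below 0.3 rad/s and angle between each of tee, cap's own z axis and vertical below 0.15 rad and horizontal distance between capacitor_mid and pocket_long below 0.014 m and z of capacitor_mid in the frame of pocket_long below 0.0245 m and horizontal distance between coupling_mid and pocket_short below 0.014 m and z of coupling_mid in the frame of pocket_short below 0.025 m and horizontal distance between cap and pocket_round below 0.014 m and z of cap in the frame of pocket_round below 0.007 m and distance of each of union_fitting, elbow from where it was at the start of the episode below 0.025 m); the robot touches nothing.
It fails at once if the union or the elbow is moved more than 25 mm (distance of any of union_fitting, elbow from where it was at the start of the episode above 0.025 m).
It also fails if it takes over 99 s, if anything falls off the work surface, if the arm or the gripper's body presses on something with over 40 N, if the wrist force passes 120 N, or if a joint passes its speed limit or range.

ROBOT

A 6-joint arm with a two-finger parallel gripper is mounted at the origin on a cart in front of the work surface, level with it; the furniture and walls round the work are solid. World frame = base frame: x ahead of the robot, y to its left, z up, the work surface at z = 0. Lengths are in mm, angles in rad, forces in N, time in s.
With the tool pointing down it reaches from about 350 to 875 mm from the base axis. Payload 15.5 kg.
Tool frame: the origin (TCP) lies between the finger pads; the fingertips stand 14 mm ahead of it and the grasp point (between the pads) lies 5 mm behind it (env.tips_ahead is the z of the fingertips in the tool frame, in mm); z points along the fingers, y is the line along which they close (so a half turn about z gives the same grasp; the last joint's range is limited). The gripper opens to 85 mm and grips with 20 to 120 N. Pads are 22 mm wide; open, the fingers measure 114 mm over their backs; the gripper's body (76 mm by 85 mm) begins 54 mm behind the grasp point. The pads swing forward as they close: fully open they stand 13 mm farther back than shut.
Start: joints at [-1.373, 0.494, 1.345, -0, 1.302, -0.096], TCP at [180.996, -598.22, 245.277] pointing down, gripper open.
Joint ranges: [-2.91, 2.91], [-0.82, 2.16], [0.22, 2.67], [-1.22, 4.37], [0.12, 2.79], [-3.08, 3.08]. Speed limits (rad/s): [1.89, 1.89, 2.57, 3.01, 3.01, 3.01].

INTERFACE

Orientations are given as a unit quaternion [w, x, y, z].
In Python, from workcell import readout, eyes, job_done, env gives the robot as it stands. The module is installed in compiled form; this text tells all that it offers.
- The arm moves only by the shell command python3 -m handwheel 'ROWS' [OPENING]. ROWS is JSON, a list of rows, each a list of 4 numbers: the shift along the tool's x, y, z each as a share of 0.05 m, from -1 to 1, then the turn about the tool's z as a share of 8 degrees, from -1 to 1. A call has 1 to 20 rows; each row shifts and turns the commanded pose from where the row before left it, along the tool's axes as they then stand; what a row does not reach is not made up. A row lasts 1/10 s, in which the tool goes at most 50 mm and 8.59 degrees, less where a joint would pass 70% of its speed; a pose out of reach is approached as far as the arm can. A call with a number of a shift or a turn outside -1 to 1 is refused whole. A call with a gripper value outside its range is refused whole. OPENING is the closure, from 0 (fully open) to 1 (shut), set as the call begins (- or left out, the last holds). The fingers move at their own pace and stop on an object; the grip force is fixed at half the most. Time passes only in rows, so rows that do not move let the fingers close. It gives the time, the measured TCP pose, the force, the opening and the grip force at its end, in the units of the state.
- readout.read_state(): the state, without advancing time (a new reading comes with each control period).
- eyes.camera(name): name is "scene" or "top" or "wrist"; returns a dict with "image" (384x512x3 uint8, red, green, blue), "intrinsics" (3x3 intrinsics, pixels), "pose" (4x4, takes a point from camera to world coordinates). Camera axes: x right, y up, looking along -z (the intrinsics and any distortion apply to the point x, -y, -z); pixel columns grow to the right and rows downward; lengths in mm; the calibration is good to about 2 mm. A picture is of the moment at which its call begins. There is no depth.
- job_done(): hands the job in; it is judged then, once.
The state is a dict: "clock": time; "joints": joint angles; "joint_vel": joint speeds; "joint_torque": joint torques, N m; "tcp_pos": TCP position; "tool_rot": TCP orientation; "force": force on the tool from outside, world axes, zero at the start; "wrist_torque": the same for the moment, N m; "gripper_width": finger opening in mm; "grasp_force": force on a finger pad.
Only numpy, scipy, OpenCV 4.12 (cv2) and the standard library are available. Lean on these libraries where they do the work, as an engineer would, in place of code of your own. Each camera call takes 0.05 s, during which the arm holds its last target. There are 200 camera calls.

## Working session

There is one attempt and no reset: what is moved stays moved. The work goes in short steps, Python scripts to look and compute and a shell command to move; the robot and the scene stay as the last step left them, time stands still between calls to the robot, and variables do not carry over. Pictures are saved under pics/ and viewed, at most 14 in all, crops included, and the job is handed in when it is done.

```bash
mkdir -p pics; cat > h.py <<'E'
import numpy as np, cv2
from workcell import readout, eyes, env
def snap(n,f):
    c=eyes.camera(n); np.savez('pics/'+f+'.npz',image=c['image'],K=c['intrinsics'],T=c['pose']); cv2.imwrite('pics/'+f+'.png',c['image'][:,:,::-1]); return load(f)
def load(f):
    d=np.load('pics/'+f+'.npz'); return d['image'],d['K'],d['T']
def ray(c,u,v,z):
    _,K,T=c; d=np.linalg.inv(K)@[u,v,1]; d=T[:3,:3]@[d[0],-d[1],-d[2]]; o=T[:3,3]; return (o+d*(z-o[2])/d[2])
def proj(c,p):
    _,K,T=c; q=T[:3,:3].T@(np.array(p)-T[:3,3]); q=K@[q[0],-q[1],-q[2]]; return q[:2]/q[2]
E
python3 - <<'E'
from h import *
for n in ('top','scene'):
    c=snap(n,n+'0'); print(n,c[1].round(1).tolist(),c[2].round(2).tolist())
    cv2.imwrite(f'pics/{n}0b.png',cv2.resize(c[0][:,:,::-1],(800,600),interpolation=cv2.INTER_CUBIC))
s=readout.read_state(); print(s)
E
```

```text
top [[432.4, 0.0, 255.8], [0.0, 432.4, 194.3], [0.0, 0.0, 1.0]] [[-0.03, 0.98, -0.17, 240.43], [-1.0, -0.03, -0.02, -20.52], [-0.02, 0.17, 0.98, 1270.94], [0.0, 0.0, 0.0, 1.0]]
scene [[470.4, 0.0, 254.8], [0.0, 470.4, 193.5], [0.0, 0.0, 1.0]] [[0.6, 0.55, -0.58, -383.61], [-0.8, 0.4, -0.45, -650.11], [-0.01, 0.73, 0.68, 1026.87], [0.0, 0.0, 0.0, 1.0]]
{'clock': 0.1, 'joints': array([-1.37250002e+00,  4.94087649e-01,  1.34607938e+00,  3.16947283e-06,
        1.30248679e+00, -9.55108095e-02]), 'joint_vel': array([-3.42222950e-04, -5.55329953e-04, -1.12563372e-03, -2.02316297e-06,
        1.60758827e-03,  2.44715749e-04]), 'joint_torque': array([ 2.44516006e-03, -8.83586884e+01, -3.84557819e+01,  9.44275007e-05,
        5.18975401e-03,  2.12343917e-05]), 'tcp_pos': array([ 180.93517694, -597.91337132,  244.77717835]), 'tool_rot': array([-5.29960521e-04,  9.89228986e-01,  1.46375312e-01, -2.57303001e-05]), 'force': array([ 0.45722584, -0.11942555,  0.43250798]), 'wrist_torque': array([ 0.02234358, -0.02476345,  0.05324843]), 'grasp_force': 0.0, 'gripper_width': 85.51320296230891}
```

View pics/top0b.png

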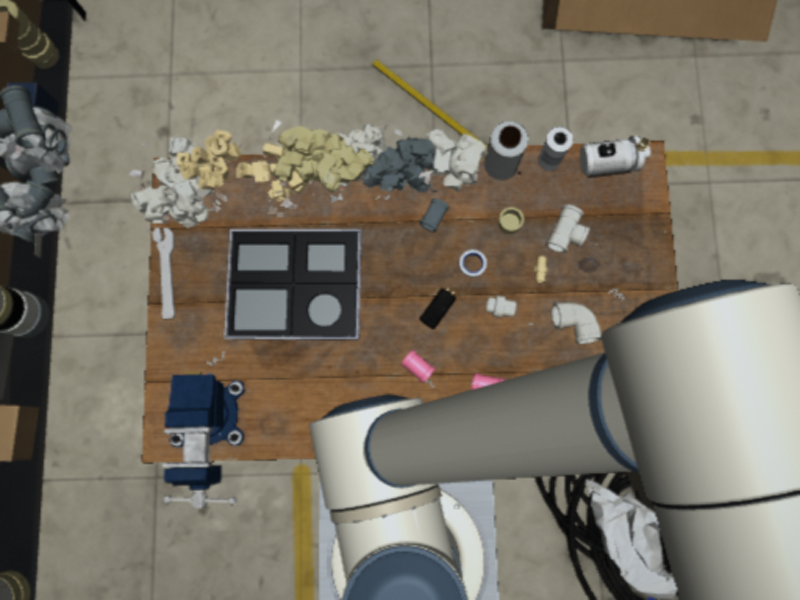

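View pics/scene0b.png

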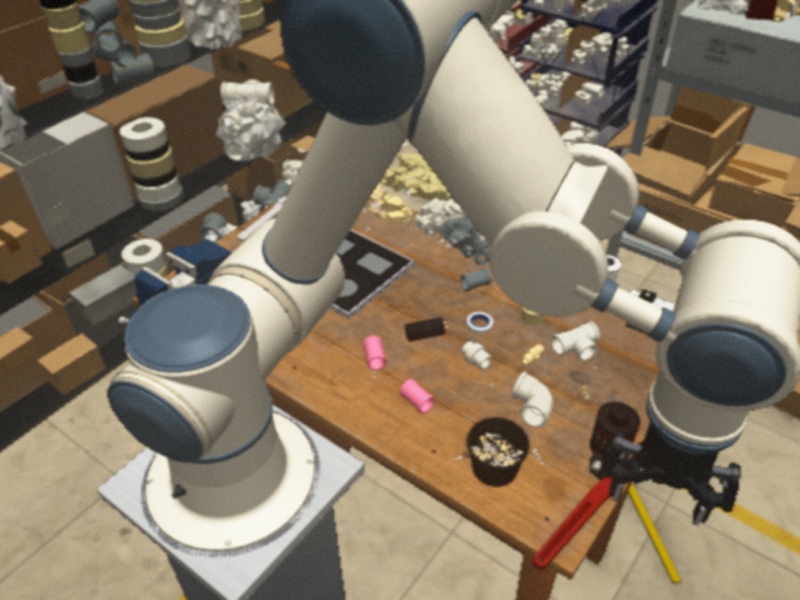

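Candidates (800×600 top view):
- Tee: the white three-ended part at (568,230). The others that are white are the union (501,307) and the elbow (577,322).
- Coupling: the grey one at (434,215). The pink ones at (418,367) and (487,382) are not wanted, nor is the grey rubble.
- Cap: the cream cup at (511,219). The white/blue ring (473,263) and cream scrap (541,268) are not it.
- Capacitor: the black one at (437,308). The motor can (612,157) is not it.

The tray is at (294,284). Next I measure these and check with one crop.

```bash
cat > m.py <<'E'
from h import *
c=load('top0'); im=c[0]; hsv=cv2.cvtColor(im,cv2.COLOR_RGB2HSV); H,S,V=[hsv[...,i].astype(int) for i in range(3)]
k=.64; show=cv2.resize(im[:,:,::-1],None,fx=4,fy=4,interpolation=cv2.INTER_CUBIC)
W={'tee':(568,230,26,(S<60)&(V>110),20),'union':(501,307,22,(S<60)&(V>110),20),'elbow':(577,322,30,(S<60)&(V>110),20),'coupling':(434,215,22,(S<80)&(H>30)|(S<40),18),
'cap':(511,219,18,(H>19)&(V>60),33),'capacitor':(437,308,26,V<45,17.5),
'large':(262,311,32,V>90,7),'long':(264,258,30,V>90,7),'short':(326,258,24,V>90,7),'round':(325,311,24,V>90,7)}
for n,(u,v,r,m,z) in W.items():
    u,v,r=u*k,v*k,r*k; w=np.zeros(im.shape[:2],np.uint8); w[int(v-r):int(v+r)+1,int(u-r):int(u+r)+1]=1
    mm=(m&(w>0)).astype(np.uint8)
    cs,_=cv2.findContours(mm,cv2.RETR_EXTERNAL,cv2.CHAIN_APPROX_NONE); q=max(cs,key=cv2.contourArea)
    P=np.array([ray(c,a,b,z)[:2] for a,b in q[:,0]],np.float32)
    R=cv2.minAreaRect(P); M=cv2.moments(q); cen=ray(c,M['m10']/M['m00'],M['m01']/M['m00'],z)
    print(n,'rect c',np.round(R[0]),'size',np.round(R[1]),'ang',round(R[2],1),'centroid',cen.round()[:2])
    cv2.drawContours(show,[q*4+2],-1,(0,255,0),1)
cv2.imwrite('pics/m.png',cv2.resize(show[380:960,540:1580],(800,446)))
E
python3 m.py
```

```text
tee rect c [ 591. -329.] size [ 63. 100.] ang 63.7 centroid [ 594. -324.]
union rect c [ 449. -188.] size [55. 38.] ang 69.3 centroid [ 449. -188.]
elbow rect c [ 419. -327.] size [100.  63.] ang 51.9 centroid [ 419. -328.]
coupling rect c [633. -69.] size [34. 64.] ang 60.7 centroid [633. -69.]
cap rect c [ 612. -213.] size [46. 52.] ang 43.5 centroid [ 612. -213.]
capacitor rect c [449. -69.] size [33. 74.] ang 52.8 centroid [449. -69.]
large rect c [460. 267.] size [98. 76.] ang 88.3 centroid [460. 267.]
long rect c [561. 264.] size [96. 47.] ang 88.1 centroid [561. 264.]
short rect c [556. 142.] size [70. 49.] ang 88.1 centroid [557. 141.]
round rect c [455. 145.] size [58. 61.] ang 44.1 centroid [455. 145.]
```

View pics/m.png

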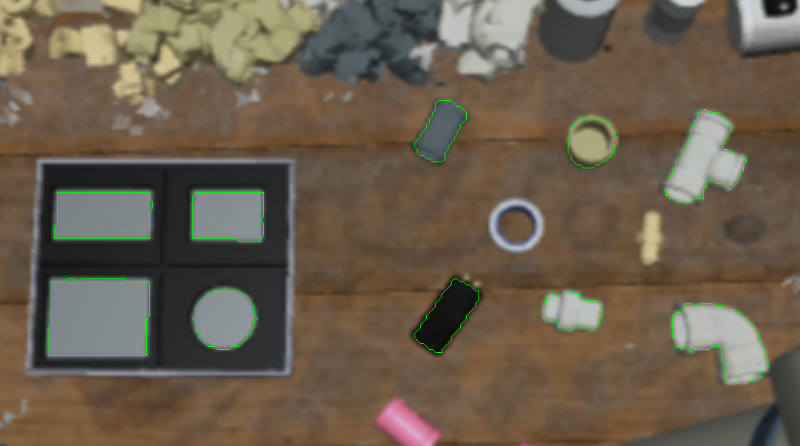

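The crop shows the three-ended white tee, the grey coupling, the cream cup and the black capacitor, each outlined correctly. I'm moving above the tee to refine with the wrist camera.

```bash
cat >> h.py <<'E'
def st():
    s=readout.read_state(); w,x,y,z=s['tool_rot']; phi=np.degrees(2*np.arctan2(y,x)); return np.array(s['tcp_pos']),(phi+180)%360-180,s
def go(x,y,z,phi=None,n=None):
    """turn needed (rows of 8deg) then the shift in tool axes after the turn, in shares"""
    p,f,s=st(); t=0
    if phi is not None: t=-(phi-f)
    g=np.radians(f-t); d=np.array([x,y,z])-p
    v=np.array([d[0]*np.cos(g)+d[1]*np.sin(g), d[0]*np.sin(g)-d[1]*np.cos(g), -d[2]])/50
    n=n or max(1,int(np.ceil(np.linalg.norm(v)/.75))); print(f'at {p.round(1)} phi {f:.1f} t {s["clock"]:.1f} q6 {s["joints"][5]:.2f}| turn total {t/8:.2f} rows | shift total {v.round(2)} -> {n} rows of {(v/n).round(3)}')
E
python3 -c "
from h import *
print(env.tips_ahead); go(590,-325,245,-20)"
```

```text
14.0
at [ 180.9 -597.9  244.8] phi 16.8 t 0.1 q6 -0.10| turn total 4.60 rows | shift total [ 5.82 -7.93 -0.  ] -> 14 rows of [ 0.416 -0.566 -0.   ]
```

```bash
python3 -m handwheel '[[0,0,0,0.92],[0,0,0,0.92],[0,0,0,0.92],[0,0,0,0.92],[0,0,0,0.92],[0.42,-0.57,0,0],[0.42,-0.57,0,0],[0.42,-0.57,0,0],[0.42,-0.57,0,0],[0.42,-0.57,0,0],[0.42,-0.57,0,0],[0.42,-0.57,0,0],[0.42,-0.57,0,0],[0.42,-0.57,0,0],[0.42,-0.57,0,0],[0.42,-0.57,0,0],[0.42,-0.57,0,0],[0.42,-0.57,0,0],[0.42,-0.57,0,0]]' 0
python3 -c "
from h import *
c=snap('wrist','w1'); go(590,-325,100,-20); print(c[1].round(),c[2].round(2)); print(proj(c,[590,-325,20]))
T=snap('top','t1')"
```

```text
clock: 2.0
tcp_pos: [594.5, -322.5, 244.9]
tool_rot: [-0.0, 0.985, -0.173, -0.0]
force: [0.0, -0.2, 0.2]
gripper_width: 85.1
grasp_force: 0.0
at [ 598.4 -319.3  244.8] phi -19.8 t 2.0 q6 1.34| turn total 0.02 rows | shift total [-0.12  0.16  2.9 ] -> 4 rows of [-0.03   0.041  0.724]
[[290.   0. 254.]
 [  0. 290. 190.]
 [  0.   0.   1.]] [[-3.4000e-01  9.0000e-01  2.8000e-01  6.6445e+02]
 [-9.4000e-01 -3.3000e-01 -1.0000e-01 -3.4802e+02]
 [-0.0000e+00 -2.9000e-01  9.6000e-01  3.7222e+02]
 [ 0.0000e+00  0.0000e+00  0.0000e+00  1.0000e+00]]
[257.47610348 166.26948793]
```

View pics/w1.png

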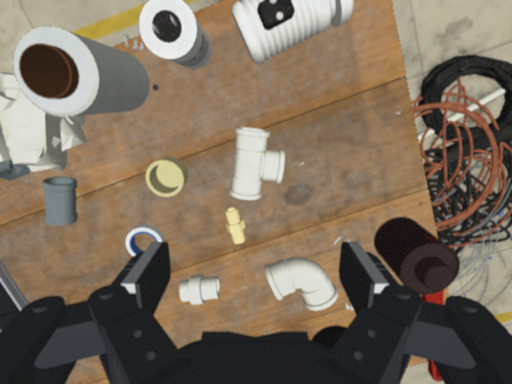

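The wrist view shows the tee at (256,163) with its branch to the right, the cap at (166,177), the coupling at (60,201) and the union at (200,290). I'm measuring them all here.

```bash
cat > mw.py <<'E'
from h import *
def meas(c,u,v,r,kind,z):
    im=c[0]; hsv=cv2.cvtColor(im,cv2.COLOR_RGB2HSV); H,S,V=[hsv[...,i].astype(int) for i in range(3)]
    m={'white':(S<60)&(V>110),'grey':(S<90)&(H>60),'cream':(H>22)&(V>60)&(H<40),'black':V<50,'pale':V>90}[kind]
    w=np.zeros(im.shape[:2],np.uint8); cv2.circle(w,(int(u),int(v)),r,1,-1)
    mm=cv2.morphologyEx((m&(w>0)).astype(np.uint8),cv2.MORPH_OPEN,np.ones((3,3)))
    cs,_=cv2.findContours(mm,cv2.RETR_EXTERNAL,cv2.CHAIN_APPROX_NONE); q=max(cs,key=cv2.contourArea)
    P=np.array([ray(c,a,b,z)[:2] for a,b in q[:,0]],np.float32); R=cv2.minAreaRect(P); ax=R[2]+(0 if R[1][0]>R[1][1] else 90)
    print(kind,'c',np.round(R[0],1),'size',np.round(R[1]),'long axis',round((ax+90)%180-90,1)); return P,q
if __name__=='__main__':
    c=load('w1')
    P,q=meas(c,258,163,46,'white',20)
    Q=q[:,0]; L=np.array([[Q[Q[:,1]==v,0].min(),v] for v in range(140,192)]); 
    a=[ray(c,*x,20)[:2] for x in L]; vx,vy,x0,y0=cv2.fitLine(np.array(a,np.float32),cv2.DIST_HUBER,0,.01,.01).ravel(); th=np.arctan2(vy,vx); th=(th+np.pi/2)%np.pi-np.pi/2
    d=np.array([np.cos(th),np.sin(th)]); n=np.array([-d[1],d[0]]); s=P@d; t=P@n
    print('tee ang',np.degrees(th),'along',np.ptp(s),'across',np.ptp(t),'centre',d*(s.max()+s.min())/2+n*(t.max()+t.min())/2)
    meas(c,166,177,30,'cream',33); meas(c,60,201,34,'grey',18)
    t=load('t1'); import m
E
python3 mw.py|head -4
```

```text
white c [ 590.  -323.4] size [70. 93.] long axis -32.5
tee ang -29.929962 along 92.8396 across 70.824585 centre [ 590.5667  -322.98123]
cream c [ 618.2 -218.1] size [46. 53.] long axis -67.6
grey c [632.7 -68.6] size [40. 68.] long axis -29.0
```

```bash
python3 -c "
from h import *
go(590.5,-323,140,-27)"
```

```text
at [ 596.4 -320.8  244.6] phi -19.8 t 2.1 q6 1.33| turn total 0.90 rows | shift total [-0.09  0.09  2.09] -> 3 rows of [-0.029  0.031  0.697]
```

```bash
python3 -m handwheel '[[0,0,0,0.9],[-0.03,0.03,0.7,0],[-0.03,0.03,0.7,0],[-0.03,0.03,0.7,0],[0,0,0,0],[0,0,0,0]]' | head -2
python3 -c "
from mw import *
c=snap('wrist','w2'); p=proj(c,[590,-323,20]); print(p,c[2][:3,3]); go(590,-323,24)
show=c[0][:,:,::-1].copy()
P,q=meas(c,*p,90,'white',30); cv2.drawContours(show,[q],-1,(0,0,255),1); cv2.imwrite('pics/w2b.png',show)"
```

```text
clock: 2.7
tcp_pos: [587.3, -325.8, 140.7]
[250.0061939  186.61091988] [ 653.45058522 -359.9972079   267.98958395]
at [ 588.1 -326.1  141.8] phi -27.2 t 2.8 q6 1.45| turn total 0.00 rows | shift total [ 0.01 -0.07  2.36] -> 4 rows of [ 0.001 -0.018  0.589]
white c [ 591.5 -324.8] size [66. 92.] long axis -31.2
```

View pics/w2b.png

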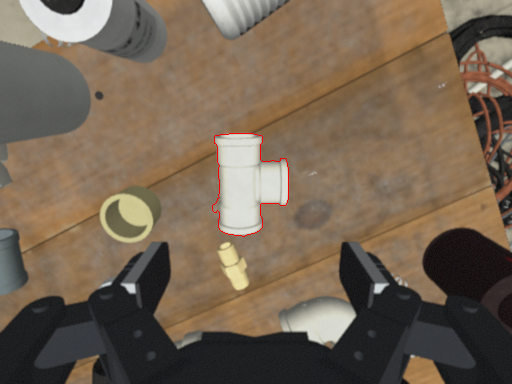

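The tee's run is upright in the image at phi −27°, so it is aligned. Its outline spans u 216–289 and v 134–235, so the centre is about (253,185).

```bash
python3 -c "
from h import *
c=load('w2')
for z in (20,30): print([ray(c,u,v,z).round(1)[:2].tolist() for u,v in ((253,185),(216,185),(289,185),(253,134),(253,235))])
p=ray(c,253,185,22); go(p[0],p[1],24,-27.2)"
```

```text
[[590.1, -326.1], [605.1, -296.8], [575.5, -354.5], [629.9, -346.6], [546.7, -303.7]]
[[592.7, -327.4], [607.1, -299.3], [578.6, -354.8], [630.9, -347.1], [551.0, -306.0]]
at [ 588.1 -326.1  141.8] phi -27.2 t 2.8 q6 1.45| turn total 0.00 rows | shift total [ 0.05 -0.02  2.36] -> 4 rows of [ 0.012 -0.005  0.589]
```

```bash
python3 -m handwheel '[[0.01,-0.01,0.6,0],[0.01,-0.01,0.6,0],[0.01,-0.01,0.6,0],[0.01,-0.01,0.5,0],[0.01,0,0.18,0],[0,0,0,0],[0,0,0,0]]'
python3 -m handwheel '[[0,0,0,0],[0,0,0,0],[0,0,0,0],[0,0,0,0],[0,0,0,0],[0,0,0,0]]' 1
python3 -m handwheel '[[0,0,-0.2,0],[0,0,-0.4,0],[0,0,-0.6,0],[0,0,-0.6,0],[0,0,-0.6,0],[0,0,0,0],[0,0,0,0]]'
python3 -c "
from h import *
snap('wrist','w3'); go(460,267,140,88.2)"
```

```text
clock: 3.45
tcp_pos: [591.7, -325.6, 18.2]
tool_rot: [0.0, 0.972, -0.235, 0.001]
force: [-0.1, 0.0, 1.1]
gripper_width: 85.5
grasp_force: 0.0
clock: 4.05
tcp_pos: [591.3, -325.5, 18.1]
tool_rot: [0.0, 0.972, -0.235, 0.001]
force: [-3.7, 1.0, 13.1]
gripper_width: 61.0
grasp_force: 63.9
clock: 4.75
tcp_pos: [590.9, -325.1, 137.6]
tool_rot: [0.0, 0.972, -0.235, 0.001]
force: [-0.4, 0.4, -0.9]
gripper_width: 60.7
grasp_force: 65.5
at [ 590.4 -324.7  136.4] phi -27.2 t 4.8 q6 1.45| turn total -14.42 rows | shift total [11.75 -2.98 -0.07] -> 17 rows of [ 0.691 -0.175 -0.004]
```

View pics/w3.png

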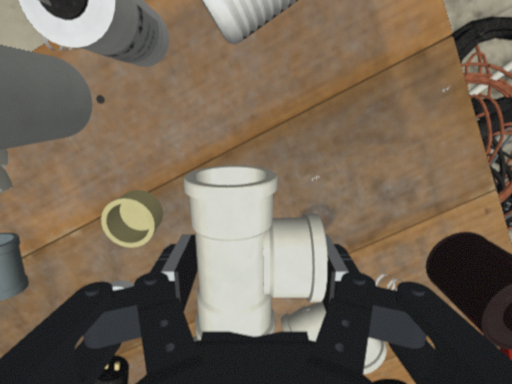

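Tee is held squarely between the pads (61 mm). Carrying it to the large pocket.

```bash
python3 -m handwheel '[[0,0,0,-0.96],[0,0,0,-0.96],[0,0,0,-0.96],[0,0,0,-0.96],[0,0,0,-0.96],[0,0,0,-0.96],[0,0,0,-0.96],[0,0,0,-0.96],[0,0,0,-0.96],[0,0,0,-0.96],[0,0,0,-0.96],[0,0,0,-0.96],[0,0,0,-0.96],[0,0,0,-0.96],[0,0,0,-0.96]]' | head -2
python3 -m handwheel '[[0.4,-0.1,0,0],[0.68,-0.18,0,0],[0.68,-0.18,0,0],[0.68,-0.18,0,0],[0.68,-0.18,0,0],[0.68,-0.18,0,0],[0.68,-0.18,0,0],[0.68,-0.18,0,0],[0.68,-0.18,0,0],[0.68,-0.18,0,0],[0.68,-0.18,0,0],[0.68,-0.18,0,0],[0.68,-0.18,0,0],[0.68,-0.18,0,0],[0.68,-0.18,0,0],[0.68,-0.18,0,0],[0.68,-0.18,0,0],[0.4,-0.1,0,0],[0,0,0,0],[0,0,0,0]]' | head -2
python3 -c "
from h import *
go(460,267,80,88.2);c=snap('wrist','w4')
print({n:proj(c,p).round() for n,p in dict(l=(460,267,7),r=(455,145,7),s=(556,142,7),lo=(561,264,7)).items()})"
```

```text
clock: 6.3
tcp_pos: [590.0, -324.5, 135.0]
clock: 8.3
tcp_pos: [456.2, 263.9, 135.5]
at [456.2 263.9 135.5] phi 88.1 t 8.3 q6 0.44| turn total -0.01 rows | shift total [0.06 0.07 1.11] -> 2 rows of [0.032 0.037 0.555]
{'l': array([259., 183.]), 'r': array([258., 296.]), 's': array([355., 296.]), 'lo': array([370., 183.])}
```

View pics/w4.png

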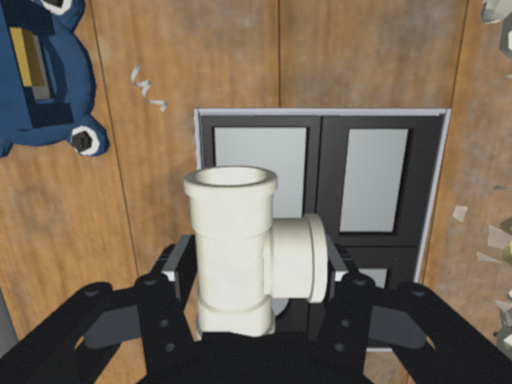

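The tee sits over the large pocket, whose top edge shows at v=127, u 214–307. The long pocket is centred on (374,181). Both agree with my estimates.

```bash
python3 -c "
from h import *
c=load('w4')
print('large far edge',ray(c,214,127,7)[:2],ray(c,307,127,7)[:2]); print('long',[ray(c,u,v,7)[:2].round(1).tolist() for u,v in ((350,128),(407,130),(397,234),(341,232))])
go(460,267,30)"
```

```text
large far edge [422.09819512 318.53001512] [502.4428177  315.90718735]
long [[539.6, 313.8], [589.1, 310.5], [591.6, 211.4], [537.3, 215.3]]
at [456.4 263.4 135.7] phi 88.0 t 8.3 q6 0.44| turn total 0.00 rows | shift total [0.07 0.07 2.11] -> 3 rows of [0.024 0.023 0.705]
```

```bash
python3 -m handwheel '[[0.03,0.03,0.5,0],[0.03,0.03,0.5,0],[0.02,0.03,0.5,0],[0,0,0.3,0],[0,0,0.2,0],[0,0,0.1,0],[0,0,0,0],[0,0,0,0]]'
python3 -c "
from h import *
go(461,267,27,88)"
```

```text
clock: 9.15
tcp_pos: [461.7, 267.8, 31.8]
tool_rot: [0.0, 0.719, 0.695, 0.0]
force: [0.4, 0.0, -0.6]
gripper_width: 61.0
grasp_force: 65.5
at [461.7 267.8  31.8] phi 88.0 t 9.2 q6 0.45| turn total 0.00 rows | shift total [-0.02 -0.01  0.1 ] -> 1 rows of [-0.017 -0.014  0.097]
```

```bash
python3 -m handwheel '[[0,0,0.05,0],[0,0,0.05,0],[0,0,0,0]]'
python3 -m handwheel '[[0,0,0,0],[0,0,0,0],[0,0,0,0],[0,0,0,0],[0,0,0,0]]' 0
python3 -m handwheel '[[0,0,-0.3,0],[0,0,-0.6,0],[0,0,-0.6,0],[0,0,-0.6,0],[0,0,0,0],[0,0,0,0]]' | head -3
python3 -c "
from h import *
snap('wrist','w5'); go(449,-69,170,-37)"
```

```text
clock: 9.45
tcp_pos: [461.4, 267.9, 26.2]
tool_rot: [-0.0, 0.719, 0.695, 0.0]
force: [-0.2, -0.1, -1.0]
gripper_width: 61.0
grasp_force: 65.5
clock: 9.95
tcp_pos: [461.4, 267.9, 26.3]
tool_rot: [0.0, 0.719, 0.695, 0.0]
force: [-0.1, 0.4, 0.5]
gripper_width: 85.2
grasp_force: 0.0
clock: 10.55
tcp_pos: [461.6, 268.0, 131.7]
tool_rot: [0.0, 0.719, 0.695, 0.001]
at [461.1 267.8 130.9] phi 88.0 t 10.6 q6 0.45| turn total 15.63 rows | shift total [ 3.86  5.53 -0.78] -> 10 rows of [ 0.386  0.553 -0.078]
```

View pics/w5.png

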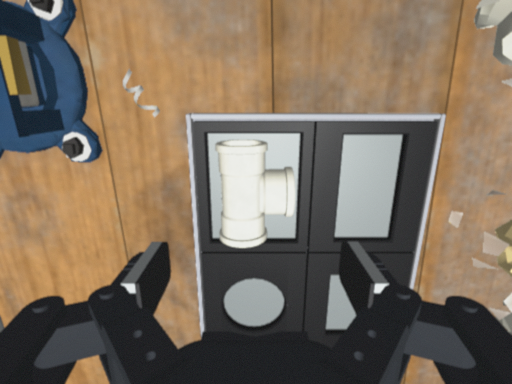

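Tee lies flat and centred in the large pocket (outline v 138–247, u 218–297, pocket 207–299). Next is the capacitor, approached at phi=143.

```bash
python3 -c "
from h import *
go(449,-69,140,143)"
```

```text
at [461.1 267.8 130.9] phi 88.0 t 10.6 q6 0.45| turn total -6.87 rows | shift total [-3.86 -5.53 -0.18] -> 9 rows of [-0.429 -0.614 -0.02 ]
```

```bash
python3 -m handwheel '[[0,0,0,-0.98],[0,0,0,-0.98],[0,0,0,-0.98],[0,0,0,-0.98],[0,0,0,-0.98],[0,0,0,-0.98],[0,0,0,-0.98],[-0.38,-0.55,-0.02,0],[-0.38,-0.55,-0.02,0],[-0.38,-0.55,-0.02,0],[-0.38,-0.55,-0.02,0],[-0.38,-0.55,-0.02,0],[-0.38,-0.55,-0.02,0],[-0.38,-0.55,-0.02,0],[-0.38,-0.55,-0.02,0],[-0.38,-0.55,-0.02,0],[-0.38,-0.55,-0.02,0],[0,0,0,0],[0,0,0,0]]' | head -2
python3 -c "
from mw import *
c=snap('wrist','w6'); p=proj(c,[449,-69,17.5]); print(p); go(449,-69,140,143); P,q=meas(c,*p,80,'black',17.5)"
```

```text
clock: 12.5
tcp_pos: [446.6, -66.4, 140.4]
[254.0812803  192.77407505]
at [446.6 -65.7 140.5] phi 142.9 t 12.6 q6 -1.20| turn total -0.02 rows | shift total [-0.08 -0.02  0.01] -> 1 rows of [-0.078 -0.024  0.011]
black c [450.8 -69. ] size [34. 77.] long axis -37.2
```

View pics/w6.png

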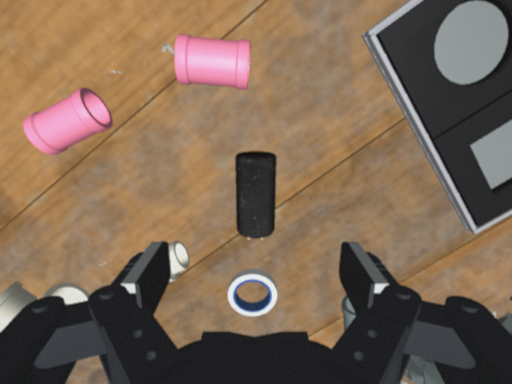

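The capacitor is upright in the picture, centred on (256,195), with a pink coupling and the ring clear of the fingers. Going down.

```bash
python3 -c "
from h import *
go(452,-70,22,142.8)"
```

```text
at [446.6 -65.7 140.5] phi 142.9 t 12.6 q6 -1.20| turn total 0.01 rows | shift total [-0.14 -0.    2.37] -> 4 rows of [-0.034 -0.001  0.593]
```

```bash
python3 -m handwheel '[[-0.03,0,0.6,0],[-0.03,0,0.6,0],[-0.04,0,0.6,0],[-0.04,0,0.4,0],[0,0,0.17,0],[0,0,0,0],[0,0,0,0]]' |head -4
python3 -m handwheel '[[0,0,0,0],[0,0,0,0],[0,0,0,0],[0,0,0,0],[0,0,0,0],[0,0,0,0],[0,0,0,0]]' 1
python3 -m handwheel '[[0,0,-0.2,0],[0,0,-0.4,0],[0,0,-0.6,0],[0,0,-0.6,0],[0,0,-0.6,0],[0,0,0,0],[0,0,0,0]]'
python3 -c "
from h import *
go(563,263.5,140,88.2);snap('wrist','w7')"
```

```text
clock: 13.25
tcp_pos: [452.8, -69.8, 23.3]
tool_rot: [0.0, 0.318, 0.948, 0.0]
force: [-0.1, -1.0, -0.1]
clock: 13.95
tcp_pos: [453.0, -70.4, 23.5]
tool_rot: [0.0, 0.318, 0.948, 0.0]
force: [-0.6, 0.5, 16.7]
gripper_width: 33.8
grasp_force: 58.0
clock: 14.65
tcp_pos: [452.9, -70.4, 143.5]
tool_rot: [0.001, 0.318, 0.948, 0.0]
force: [0.5, -0.5, -1.0]
gripper_width: 33.6
grasp_force: 60.5
at [452.9 -70.4 143.5] phi 142.9 t 14.7 q6 -1.21| turn total 6.84 rows | shift total [6.74 1.99 0.07] -> 10 rows of [0.674 0.199 0.007]
```

View pics/w7.png

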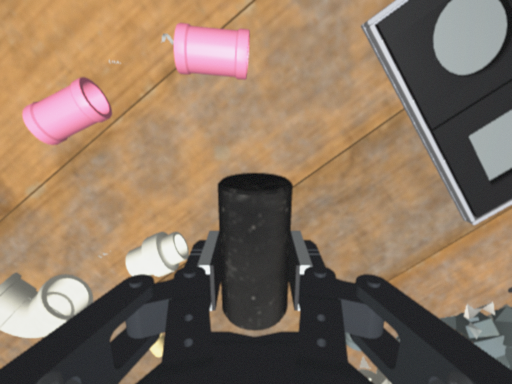

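Capacitor is held level along the tool x axis. Carrying it to the long pocket.

```bash
python3 -m handwheel '[[0,0,0,0.97],[0,0,0,0.97],[0,0,0,0.97],[0,0,0,0.97],[0,0,0,0.97],[0,0,0,0.97],[0,0,0,0.97],[0.56,0.17,0,0],[0.56,0.17,0,0],[0.56,0.17,0,0],[0.56,0.17,0,0],[0.56,0.17,0,0],[0.56,0.17,0,0],[0.56,0.17,0,0],[0.56,0.17,0,0],[0.56,0.17,0,0],[0.56,0.17,0,0],[0.56,0.17,0,0],[0.56,0.17,0,0],[0,0,0,0]]' |head -2
python3 -m handwheel '[[0,0,0.3,0],[0,0,0.3,0],[0,0,0,0]]' | head -2
python3 -c "
from h import *
c=snap('wrist','w8'); go(563,263.5,36,88.2)"
```

```text
clock: 16.7
tcp_pos: [563.2, 265.9, 141.1]
clock: 17.0
tcp_pos: [561.1, 262.2, 109.8]
at [561.8 262.4 111.1] phi 88.6 t 17.1 q6 0.37| turn total 0.05 rows | shift total [0.02 0.02 1.5 ] -> 3 rows of [0.007 0.008 0.501]
```

View pics/w8.png

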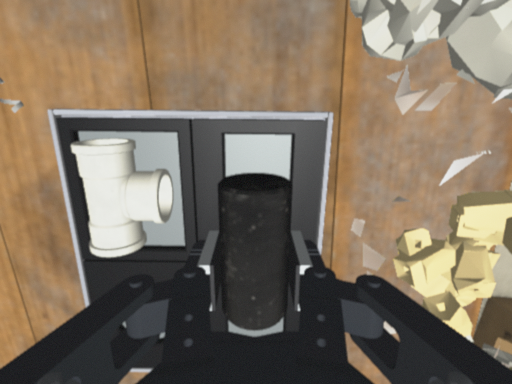

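The capacitor (u 219–291) is centred over the long pocket (u 224–292). Lowering.

```bash
python3 -c "
from h import *
c=load('w8'); print(ray(c,224,133,7),ray(c,292,133,7))"
python3 -m handwheel '[[0.01,0.01,0.5,0],[0.01,0.01,0.5,0],[0,0,0.3,0],[0,0,0.2,0],[0,0,0.05,0],[0,0,0,0],[0,0,0,0]]'
```

```text
[537.32164337 313.74442823   7.        ] [590.47061811 312.48589252   7.        ]
clock: 17.75
tcp_pos: [564.5, 264.2, 36.1]
tool_rot: [0.0, 0.716, 0.698, 0.001]
force: [0.0, -0.8, 0.2]
gripper_width: 34.1
grasp_force: 60.4
```

```bash
python3 -m handwheel '[[0,0,0.06,0],[0,0,0.05,0],[0,0,0,0]]'
python3 -m handwheel '[[0,0,0,0],[0,0,0,0],[0,0,0,0],[0,0,0,0],[0,0,0,0]]' 0 | head -4
python3 -m handwheel '[[0,0,-0.3,0],[0,0,-0.6,0],[0,0,-0.6,0],[0,0,-0.6,0],[0,0,0,0],[0,0,0,0]]' | head -3
python3 -c "
from mw import *
c=snap('wrist','w9'); p=proj(c,[564,263.5,17]); print(p); meas(c,*p,45,'black',25); go(632,-69,140,152)"
```

```text
clock: 18.05
tcp_pos: [564.3, 264.2, 30.6]
tool_rot: [0.0, 0.716, 0.698, 0.001]
force: [-1.6, -0.6, 10.1]
gripper_width: 33.9
grasp_force: 61.9
clock: 18.55
tcp_pos: [563.9, 264.1, 29.7]
tool_rot: [-0.0, 0.716, 0.698, -0.0]
force: [-0.1, 0.0, -0.9]
clock: 19.15
tcp_pos: [564.3, 264.2, 136.2]
tool_rot: [0.0, 0.716, 0.698, 0.001]
[254.65536958 190.28814683]
black c [563.6 266.4] size [75. 34.] long axis 88.5
at [563.8 264.  135.1] phi 88.6 t 19.2 q6 0.37| turn total -7.93 rows | shift total [-4.33 -5.24 -0.1 ] -> 10 rows of [-0.433 -0.524 -0.01 ]
```

View pics/w9.png

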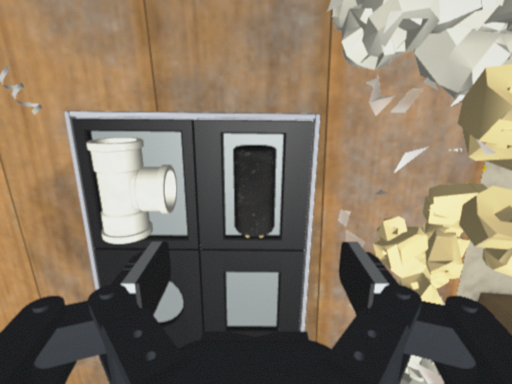

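Capacitor is seated and centred in the long pocket, spanning u 233–275 and v 145–238. The tee is unchanged. Next is the coupling.

```bash
python3 -m handwheel '[[0,0,0,-1],[0,0,0,-1],[0,0,0,-1],[0,0,0,-1],[0,0,0,-1],[0,0,0,-1],[0,0,0,-1],[0,0,0,-0.93],[-0.43,-0.52,0,0],[-0.43,-0.52,0,0],[-0.43,-0.52,0,0],[-0.43,-0.52,0,0],[-0.43,-0.52,0,0],[-0.43,-0.52,0,0],[-0.43,-0.52,0,0],[-0.43,-0.52,0,0],[-0.43,-0.52,0,0],[-0.43,-0.52,0,0]]' | head -2
python3 -m handwheel '[[0,0,0,0],[0,0,0,0]]' | head -2
python3 -c "
from mw import *
c=snap('wrist','w10'); p=proj(c,[633,-69,18]); print(p); go(633,-69,140,152); P,q=meas(c,*p,65,'grey',18)"
```

```text
clock: 21.0
tcp_pos: [631.4, -67.7, 133.7]
clock: 21.2
tcp_pos: [631.3, -66.8, 133.8]
[253.29614788 194.19122438]
at [631.3 -66.  133.9] phi 152.0 t 21.2 q6 -1.28| turn total 0.00 rows | shift total [-0.06 -0.04 -0.12] -> 1 rows of [-0.059 -0.037 -0.121]
grey c [635.6 -69.3] size [34. 64.] long axis -29.1
```

View pics/w10.png

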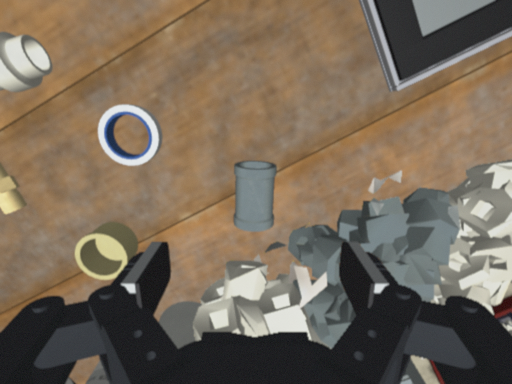

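The coupling stands upright in the picture at (255,195). Grey rubble lies at u 290–400, v 200–300, so I check its clearance from the right finger.

```bash
python3 -c "
from h import *
c=load('w10'); f=np.radians(152); X=np.array([np.cos(f),np.sin(f)]); Y=np.array([np.sin(f),-np.cos(f)])
for z in (0,20,40):
  for u,v in ((291,240),(310,226),(340,212),(390,195),(310,262),(230,262),(270,245),(245,160),(255,230)):
    d=ray(c,u,v,z)[:2]-[635,-69]; print(z,(u,v),(d@X).round(),(d@Y).round())
go(634.5,-69.5,22,152)"
```

```text
0 (291, 240) -52.0 36.0
0 (310, 226) -37.0 54.0
0 (340, 212) -22.0 83.0
0 (390, 195) -5.0 128.0
0 (310, 262) -77.0 57.0
0 (230, 262) -77.0 -25.0
0 (270, 245) -57.0 16.0
0 (245, 160) 29.0 -9.0
0 (255, 230) -41.0 1.0
20 (291, 240) -42.0 34.0
20 (310, 226) -28.0 50.0
20 (340, 212) -14.0 76.0
20 (390, 195) 2.0 119.0
20 (310, 262) -65.0 52.0
20 (230, 262) -65.0 -23.0
20 (270, 245) -47.0 14.0
20 (245, 160) 33.0 -8.0
20 (255, 230) -32.0 1.0
40 (291, 240) -32.0 31.0
40 (310, 226) -19.0 46.0
40 (340, 212) -6.0 70.0
40 (390, 195) 8.0 109.0
40 (310, 262) -53.0 48.0
40 (230, 262) -53.0 -21.0
40 (270, 245) -36.0 13.0
40 (245, 160) 37.0 -7.0
40 (255, 230) -22.0 1.0
at [631.3 -66.  133.9] phi 152.0 t 21.2 q6 -1.28| turn total 0.00 rows | shift total [-0.09 -0.03  2.24] -> 3 rows of [-0.03  -0.011  0.746]
```

```bash
python3 -m handwheel '[[0.03,-0.02,0.3,0],[0.03,-0.01,0.4,0],[0,0,0.5,0],[0,0,0.5,0],[0,0,0.4,0],[0,0,0.15,0],[0,0,0,0],[0,0,0,0]]' 0.3
python3 -m handwheel '[[0,0,0,0],[0,0,0,0],[0,0,0,0],[0,0,0,0],[0,0,0,0],[0,0,0,0]]' 1
python3 -m handwheel '[[0,0,-0.2,0],[0,0,-0.4,0],[0,0,-0.6,0],[0,0,-0.6,0],[0,0,-0.6,0],[0,0,0,0],[0,0,0,0]]'
python3 -c "
from h import *
go(557,141.5,140,88.2);snap('wrist','w11')"
```

```text
clock: 22.05
tcp_pos: [628.9, -65.9, 23.0]
tool_rot: [0.0, 0.241, 0.97, 0.0]
force: [-0.6, -0.2, 0.3]
gripper_width: 59.6
grasp_force: 0.0
clock: 22.65
tcp_pos: [629.2, -66.3, 23.7]
tool_rot: [0.001, 0.242, 0.97, 0.0]
force: [-1.5, 2.4, 10.5]
gripper_width: 34.5
grasp_force: 59.2
clock: 23.35
tcp_pos: [628.9, -66.4, 143.5]
tool_rot: [0.001, 0.242, 0.97, 0.0]
force: [-0.5, -0.5, -0.8]
gripper_width: 34.2
grasp_force: 60.3
at [628.9 -66.4 143.5] phi 152.0 t 23.4 q6 -1.28| turn total 7.98 rows | shift total [ 4.11 -1.57  0.07] -> 6 rows of [ 0.685 -0.261  0.012]
```

View pics/w11.png

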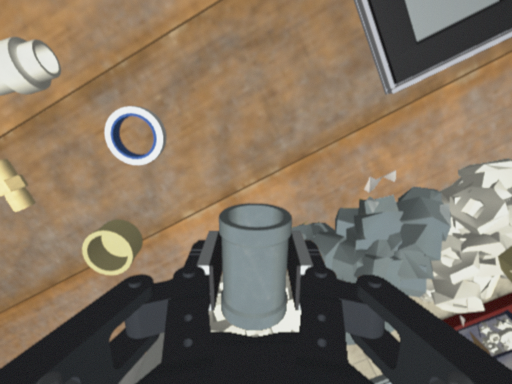

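Coupling is held level, with its front mouth spanning v 204–232. I compute its offset along the jaws.

```bash
python3 -c "
from h import *
c=load('w11'); f=np.radians(152); X=np.array([np.cos(f),np.sin(f)]); t=np.array([628.9,-66.4])
for u,v,z in ((255,204,120),(255,232,156),(255,328,145)): print((ray(c,u,v,z)[:2]-t)@X)"
python3 -m handwheel '[[0,0,0,1],[0,0,0,1],[0,0,0,1],[0,0,0,1],[0,0,0,1],[0,0,0,1],[0,0,0,1],[0,0,0,1],[0.46,-0.17,0,0],[0.46,-0.17,0,0],[0.46,-0.17,0,0],[0.46,-0.17,0,0],[0.46,-0.17,0,0],[0.46,-0.17,0,0],[0.46,-0.17,0,0],[0.46,-0.17,0,0],[0.46,-0.17,0,0],[0,0,0.3,0],[0,0,0.3,0],[0,0,0,0]]' |head -2
python3 -c "
from h import *
go(557,141.5,36,88.2);snap('wrist','w12')"
```

```text
21.473282413581863
21.699819803759347
-39.612904434356366
clock: 25.4
tcp_pos: [557.5, 143.1, 109.9]
at [557.5 143.1 109.9] phi 88.1 t 25.4 q6 0.18| turn total -0.02 rows | shift total [-0.03 -0.01  1.48] -> 2 rows of [-0.017 -0.005  0.739]
```

View pics/w12.png

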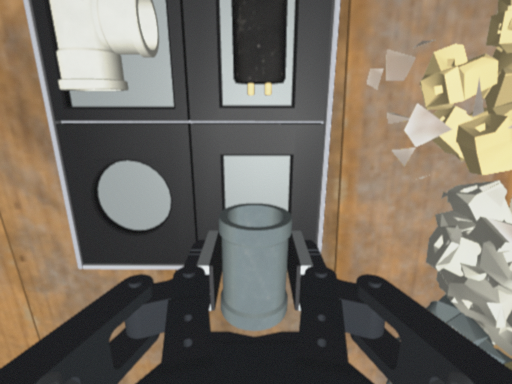

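```bash
python3 -c "
from h import *
c=load('w12'); print(ray(c,222,155,7),ray(c,291,155,7),ray(c,134,195.5,7)); go(557.5,147,36)"
```

```text
[531.51785294 177.70165004   7.        ] [586.6996323  175.89342501   7.        ] [455.64894377 145.98771723   7.        ]
at [558.2 143.  111. ] phi 88.0 t 25.4 q6 0.18| turn total 0.00 rows | shift total [ 0.08 -0.02  1.5 ] -> 3 rows of [ 0.026 -0.006  0.5  ]
```

```bash
python3 -m handwheel '[[0.04,0,0.4,0],[0.04,0,0.4,0],[0,0,0.4,0],[0,0,0.2,0],[0,0,0.08,0],[0,0,0,0],[0,0,0,0]]' | head -3
python3 -m handwheel '[[0,0,0.06,0],[0,0,0.06,0],[0,0,0,0]]'
python3 -m handwheel '[[0,0,0,0],[0,0,0,0],[0,0,0,0],[0,0,0,0],[0,0,0,0]]' 0 | head -4
python3 -m handwheel '[[0,0,-0.3,0],[0,0,-0.6,0],[0,0,-0.6,0],[0,0,-0.6,0],[0,0,0,0],[0,0,0,0]]' | head -3
python3 -c "
from h import *
snap('wrist','w13'); go(615,-215,150,88)"
```

```text
clock: 26.15
tcp_pos: [559.9, 147.2, 39.1]
tool_rot: [0.0, 0.719, 0.695, 0.0]
clock: 26.45
tcp_pos: [559.2, 147.2, 32.1]
tool_rot: [-0.0, 0.719, 0.695, -0.0]
force: [0.2, 0.3, -0.6]
gripper_width: 34.6
grasp_force: 60.3
clock: 26.95
tcp_pos: [559.4, 147.2, 32.3]
tool_rot: [0.0, 0.719, 0.695, 0.0]
force: [-0.2, 0.2, 0.7]
clock: 27.55
tcp_pos: [559.6, 147.2, 137.7]
tool_rot: [0.0, 0.719, 0.695, 0.001]
at [559.1 147.1 136.9] phi 88.0 t 27.6 q6 0.19| turn total 0.00 rows | shift total [-7.2   1.37 -0.26] -> 10 rows of [-0.72   0.137 -0.026]
```

View pics/w13.png

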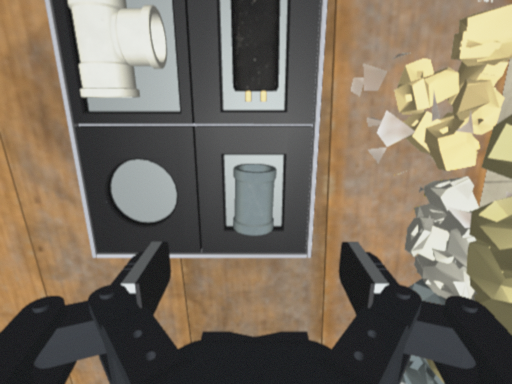

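The coupling lies centred in the short pocket (u 233–276, v 163–235, inside u 222–285, v 154–228). By my count I've now viewed 16 pictures, over the 14 allowed, so the rest will be numeric checks only. On to the cap.

```bash
python3 -m handwheel '[[-0.5,0.1,0,0],[-0.66,0.125,-0.02,0],[-0.66,0.125,-0.02,0],[-0.66,0.125,-0.02,0],[-0.66,0.125,-0.02,0],[-0.66,0.125,-0.02,0],[-0.66,0.125,-0.02,0],[-0.66,0.125,-0.02,0],[-0.66,0.125,-0.02,0],[-0.66,0.125,-0.02,0],[-0.66,0.125,-0.02,0],[0,0,0,0],[0,0,0,0]]' | head -2
python3 -c "
from mw import *
c=snap('wrist','w14'); go(614,-215,40,88)
for c in (c,load('top0'),load('w1')):
  p=proj(c,[614,-215,20]); print(p)
  for z in (0,16.5,33): P,q=meas(c,*p,60 if p[0]<290 and c[2][2,3]<300 else 25,'cream',z)
  print(cv2.boundingRect(q))
"
```

```text
clock: 28.9
tcp_pos: [614.0, -210.1, 145.8]
at [ 613.9 -209.3  146. ] phi 88.0 t 28.9 q6 -0.39| turn total 0.00 rows | shift total [-0.11  0.01  2.12] -> 3 rows of [-0.038  0.002  0.707]
[255.73284622 192.5213842 ]
cream c [ 616.7 -223.5] size [53. 54.] long axis -47.2
cream c [ 616.7 -218.2] size [50. 51.] long axis -47.2
cream c [ 616.6 -212.8] size [47. 48.] long axis -47.2
(233, 166, 53, 55)
[326.63354123 141.1828688 ]
cream c [ 622.1 -219.4] size [42. 48.] long axis -3.0
cream c [ 617.2 -216.8] size [42. 47.] long axis -3.0
cream c [ 612.2 -214.2] size [41. 46.] long axis -3.0
(320, 133, 15, 16)
[168.42554494 177.94220027]
cream c [ 613.7 -205.4] size [50. 58.] long axis -67.6
cream c [ 615.9 -211.8] size [48. 55.] long axis -67.6
cream c [ 618.2 -218.1] size [46. 53.] long axis -67.6
(146, 157, 42, 40)
```

```bash
python3 -c "
from h import *
go(616.7,-217,22,88)"
```

```text
at [ 613.9 -209.3  146. ] phi 88.0 t 28.9 q6 -0.39| turn total 0.00 rows | shift total [-0.15  0.06  2.48] -> 4 rows of [-0.038  0.015  0.62 ]
```

```bash
python3 -m handwheel '[[-0.05,0.02,0.5,0],[-0.05,0.02,0.6,0],[-0.05,0.02,0.6,0],[0,0,0.5,0],[0,0,0.28,0],[0,0,0,0],[0,0,0,0]]' |head -4
python3 -m handwheel '[[0,0,0,0],[0,0,0,0],[0,0,0,0],[0,0,0,0],[0,0,0,0],[0,0,0,0]]' 1
python3 -m handwheel '[[0,0,-0.2,0],[0,0,-0.4,0],[0,0,-0.6,0],[0,0,-0.6,0],[0,0,-0.7,0],[0,0,0,0],[0,0,0,0]]'
python3 -c "
from mw import *
go(455.5,145,140,88);c=snap('wrist','w15'); p,f,s=st(); P,q=meas(c,255,245,110,'cream',p[2]+11);print(cv2.boundingRect(q),cv2.contourArea(q))
x=ray(c,cv2.boundingRect(q)[0]+cv2.boundingRect(q)[2]/2,cv2.boundingRect(q)[1]+cv2.boundingRect(q)[3]/2,p[2]-5); print(x-p)"
```

```text
clock: 29.65
tcp_pos: [617.7, -217.1, 23.9]
tool_rot: [0.0, 0.719, 0.695, 0.0]
force: [0.4, -0.3, 0.9]
clock: 30.25
tcp_pos: [617.7, -217.7, 24.6]
tool_rot: [0.001, 0.719, 0.695, 0.0]
force: [-3.1, 1.5, 13.9]
gripper_width: 43.8
grasp_force: 59.5
clock: 30.95
tcp_pos: [617.8, -217.7, 149.6]
tool_rot: [0.001, 0.719, 0.695, 0.0]
force: [-0.0, 0.0, -1.3]
gripper_width: 43.4
grasp_force: 61.0
at [ 617.8 -217.7  149.6] phi 88.0 t 30.9 q6 -0.40| turn total 0.00 rows | shift total [ 7.14 -3.5   0.19] -> 11 rows of [ 0.649 -0.318  0.017]
cream c [ 617.2 -208.9] size [53. 44.] long axis 88.0
(207, 199, 96, 105) 7727.0
[ 0.11204795  0.92321202 -5.        ]
```

Cap gripped centrally. Carrying it to the round pocket.

```bash
python3 -m handwheel '[[0.3,-0.15,0,0],[0.57,-0.28,0,0],[0.57,-0.28,0,0],[0.57,-0.28,0,0],[0.57,-0.28,0,0],[0.57,-0.28,0,0],[0.57,-0.28,0,0],[0.57,-0.28,0,0],[0.57,-0.28,0,0],[0.57,-0.28,0,0],[0.57,-0.28,0,0],[0.57,-0.28,0,0],[0.57,-0.28,0,0],[0,0,0.4,0],[0,0,0.4,0],[0,0,0,0],[0,0,0,0]]' |head -2
python3 -c "
from h import *
go(455.5,145,40,88)"
```

```text
clock: 32.7
tcp_pos: [453.7, 145.1, 107.9]
at [453.7 145.1 107.9] phi 88.0 t 32.7 q6 0.22| turn total 0.00 rows | shift total [-0.    0.04  1.36] -> 2 rows of [-0.001  0.018  0.679]
```

```bash
python3 -m handwheel '[[0,0.02,0.4,0],[0,0.02,0.4,0],[0,0,0.4,0],[0,0,0.15,0],[0,0,0.08,0],[0,0,0.06,0],[0,0,0,0],[0,0,0,0]]'
python3 -c "
from h import *
go(455.5,145.3,32.5,88)"
```

```text
clock: 33.5
tcp_pos: [456.5, 145.3, 34.3]
tool_rot: [0.0, 0.719, 0.695, 0.0]
force: [0.0, 0.3, -0.3]
gripper_width: 43.3
grasp_force: 61.1
at [456.5 145.3  34.3] phi 88.0 t 33.5 q6 0.22| turn total 0.00 rows | shift total [-0.   -0.02  0.04] -> 1 rows of [-0.    -0.021  0.037]
```

Lower 2 mm, release, retreat, and check numerically.

```bash
python3 -m handwheel '[[0,0,0.04,0],[0,0,0,0]]' | sed -n '2p;4p'
python3 -m handwheel '[[0,0,0,0],[0,0,0,0],[0,0,0,0],[0,0,0,0],[0,0,0,0]]' 0 | sed -n '2p;4p'
python3 -m handwheel '[[0,0,-0.3,0],[0,0,-0.6,0],[0,0,-0.6,0],[0,0,-0.6,0],[0,0,-0.4,0],[0,0,0,0],[0,0,0,0]]' | head -3
python3 -c "
from mw import *
c=snap('wrist','w16')
def at(n,x,y,k,r,z0,z1):
  p=proj(c,[x,y,(z0+z1)/2]); print(n,p.round()); P,q=meas(c,*p,r,k,(z0+z1)/2); b=cv2.boundingRect(q); print(b)
at('cap',455.5,145.3,'cream',50,7,40)
at('coupling',558,141.5,'grey',45,7,43)
at('round floor visible',455.5,145.3,'pale',45,7,7)
t=snap('top','t2'); c=t
at('cap',455.5,145.3,'cream',16,7,40); at('union',449,-188,'white',15,0,40); at('tee',461,267,'white',25,7,48)
d=cv2.absdiff(load('top0')[0],t[0]).max(2); p=proj(t,[449,-188,20]).astype(int); e=proj(t,[419,-327,25]).astype(int)
for a in (p,e): print('diff',d[a[1]-14:a[1]+14,a[0]-16:a[0]+16].max())
"
```

```text
tcp_pos: [456.3, 145.3, 31.9]
force: [0.0, 0.6, -0.1]
tcp_pos: [456.2, 145.2, 31.8]
force: [0.3, 0.2, -0.5]
clock: 34.9
tcp_pos: [456.2, 145.3, 156.9]
tool_rot: [0.0, 0.719, 0.695, 0.0]
cap [254. 185.]
cream c [455.3 145. ] size [54. 49.] long axis 88.0
(228, 157, 53, 56)
coupling [364. 186.]
grey c [559.5 140.1] size [85. 81.] long axis 82.3
(321, 141, 88, 89)
round floor visible [254. 180.]
pale c [459.  150.6] size [76. 73.] long axis 88.1
(220, 136, 76, 76)
cap [207. 197.]
cream c [460.  153.7] size [86. 81.] long axis 16.9
(191, 181, 29, 31)
union [321. 196.]
white c [ 451.5 -188. ] size [56. 36.] long axis 88.2
(311, 189, 20, 13)
tee [165. 196.]
white c [455.7 266. ] size [ 63. 142.] long axis -79.7
(142, 188, 48, 25)
diff 22
diff 47
```

```bash
python3 -c "
from workcell import job_done
print(job_done())"
```

```text
the job is handed in; nothing more can be done
None
```

The kit is made up and handed in after about 35 s of robot time: tee, capacitor, coupling and cap each sit in their own pocket. I saw the first three seated in pictures and checked the cap by measurement only. The union and elbow were left untouched. No verdict came back from `job_done`. I viewed 16 pictures, two over the 14 allowed.

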